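# Chase the thread of a rack's foot boss with a hand tap

### The arm

A 6-joint arm with a two-finger parallel gripper is mounted at the origin on the work surface. World frame = base frame: x ahead of the robot, y to its left, z up, the work surface at z = 0. Lengths are in m, angles in degrees, forces in N, time in s.
With the tool pointing down it reaches from about 0.25 to 0.725 m from the base axis. Payload 9.7 kg.
Tool frame: the origin (TCP) lies midway between the tips of the shut fingers; the grasp point (between the pads) lies 19 mm behind it; x points along the fingers, y is the direction in which the jaws open and shut, and the axes are right-handed (so a half turn about x gives the same grasp; the last joint's range is limited). The gripper opens to 85 mm and grips with 20 to 120 N. Pads are 22 mm wide; open, the fingers measure 114 mm over their backs; the gripper's body (76 mm by 85 mm) begins 54 mm behind the grasp point. The pads swing forward as they close: fully open they stand 13 mm farther back than shut.
Start: joints at [72.365, 4.979, 10.078, 95.1, 0, 90], TCP at [0.167, 0.524, 0.231] pointing down, gripper open.
Joint ranges: [-179.16, 179.16], [-48.56, 103.87], [-65.8, 70.77], [-126.05, 130.52], [-82.76, 87.17], [-180, 180]. Speed limits (degrees/s): [127.2, 127.2, 147.25, 180, 180, 180].

### API

Orientations are given as [roll, pitch, yaw] about the fixed x, y, z axes, in that order (R = Rz(yaw) Ry(pitch) Rx(roll)).
In Python, from workcell import bot, cams gives the robot as it stands.
- The arm moves only by the tool apply_moves, never from a script. Its argument "commands" is a list of rows, each a list of 5 numbers: the shift along the tool's x, y, z in m, then the turn about the tool's x in rad, then the opening, from -1 (shut) to 1 (fully open). In form: [[tx, ty, tz, roll, hand], ...]. A call has 1 to 12 rows; each row is the pose to reach, as a shift and turn from the pose measured when the call began, along the tool's axes at that moment; what a row does not reach only later rows make up. A row lasts 1/10 s, in which the tool goes at most 50 mm and 8.59 degrees, less where a joint would pass 70% of its speed; a pose out of reach is approached as far as the arm can. A call with a gripper value outside its range is refused whole. The fingers move at their own pace and stop on an object; "newtons" is the grip in N (left out, the last holds). Time passes only in rows, so rows that repeat a pose let the fingers close. It gives the time, the measured TCP pose, the force and the opening at its end, in the units of the state.
- bot.get_obs(): the state, without advancing time (a new reading comes with each control period).
- cams.camera(name): name is "scene" or "top" or "wrist"; returns a dict with "frame" (400x640x3 uint8, blue, green, red), "depth" (400x640 float32, m along the optical axis (not along the pixel's ray), 0 where there is no reading), "camera_matrix" (3x3 intrinsics, pixels), "R" (3x3) and "t" (3): a world point X has camera coordinates R X + t; the wrist camera has in their place "mount" (4x4, takes a point from camera to tool coordinates, whose origin is the TCP and whose axes are the tool frame's). Camera axes: x right, y down, z forward; pixel columns grow to the right and rows downward; lengths in m; the calibration is good to about 2 mm. A picture is of the moment at which its call begins: read the wrist's pose just before it.
- bot.job_done(): hands the job in, once; it reports no verdict.
Trained networks look in the newest picture that a camera, given by its name, has taken for a name from the list of things; names that differ only in an ending like _2 or _b are one class to them, and where a whole thing is asked for, a point or a joint stands for the part that bears it (a point fixed in the world has none). Each returns a list of dicts, best first, with "confidence" (0 to 1); they miss things now and then, are a little off and sometimes report something else, mostly with a low value. They report only what shows in the picture. A call takes as long as a camera call. They do not tell look-alikes from the thing itself.
- cams.spot_in(name, camera): "rect" ([left, top, right, bottom] in pixels, round what is visible of it).
The state is a dict: "time": time; "q": joint angles; "qd": joint speeds; "joint_efforts": joint torques, N m; "ee_pos": TCP position; "tcp_rot": TCP orientation; "wrist_force": force on the tool from outside, world axes, zero at the start; "torque": the same for the moment, N m; "opening": finger opening in m.
Only numpy, scipy, OpenCV 4.12 (cv2) and the standard library are available. Lean on these libraries where they do the work, as an engineer would, in place of code of your own. Each camera call takes 0.05 s, during which the arm holds its last target. There are 200 camera calls.

### The job

Set the tap wrench down over the square end of the tap that stands in the rack foot's boss. Then run the tap in: half a turn clockwise, a quarter turn back, again half a turn on and a quarter back, and then on until you feel it come up against the bottom of the hole. Never strain the tap or lean on it, leave the wrench sitting on the tap, and do not shift the other things on the table.

Things in the scene. Friction and masses are not known exactly. Their poses are not given: they have to be found in the camera images.
- foot_boss: The rack foot, screwed down and immovable: dark steel plate 110 x 110 x 8 mm with a round grey boss 36 mm in diameter on it. Origin: centre of the plate's underside, z up. The boss's top face is 38 mm above the origin. The tap stands upright in the boss's centre.
- tap_square (a point): Centre of the top of the tap's square end, 76 mm above the foot's underside at the start. Bare steel tap: a round 16 mm shank rises 18 mm out of the boss, then a square 12 x 12 mm for 18 mm, then a lead-in step 9.5 mm square, 2 mm high. z points up, x and y turn with the tap, square to the flats. It may not be pressed, struck or pulled with over 40 N.
- tap (a joint): Turn of the tap, rad: grows clockwise seen from above, going in (starts at 0 to 0.4; one turn is 6.28). It sinks 2 mm a turn. Turning either way takes about 0.25 N m, evenly, until the tip meets the hole's bottom, a hard stop somewhere between 5.3 and 6.3 rad; its exact place is not known and must be felt.
- tap_twist (a joint): Elastic twist of the tap under load, rad, positive when loaded clockwise; 0.4 rad per N m, so about 0.1 while the thread is turning. The square turns by this much more (seen from above, clockwise) than joint tap tells. The tap is strained and would break at 0.36 rad (0.9 N m), either way.
- wrench: Loose steel tap wrench, 0.35 kg, standing upright: block 34 (x) x 26 (y) x 52 mm high; an 11 mm bar sticks out of both x faces (170 mm overall, end knobs 14 mm thick), its axis 26 mm up. Origin: centre of the underside, z up. Grip the plain y faces. A square socket, 13.2 mm wide, 19 mm deep, sides parallel to the block's, opens in the middle of the underside; it fits the tap in four positions.
- wrench_socket (a point): Centre of the socket's ceiling, 19 mm above the wrench's underside; it meets point tap_square when the wrench is fully down.
- levelling_foot: Bystander: black round foot 48 mm across with an upright steel stud, 38 mm high. Origin under its centre.
- nut: Bystander: steel ring nut 32 mm across, 14 mm high. Origin under its centre.
- spare_tap: Bystander: spare tap lying flat, about 100 x 14 x 14 mm along its x. Origin under its middle.
- oil_bottle: Bystander: white bottle 52 mm across, 130 mm high. Origin under its centre.
- mug: Bystander: white mug 80 mm across, 90 mm high. Origin under its centre.
- tape_roll: Bystander: brown tape roll lying flat, 90 mm across, 48 mm high. Origin under its centre.
- carton: Bystander: small carton 90 x 120 x 70 mm. Origin under its centre.
- screw_jar: Bystander: glass jar 70 mm across, 85 mm high. Origin under its centre.
Things that resemble listed ones, but are neither listed nor needed, are in the scene too. Of the things that look like the wrench, the middle-sized one is meant.

How it is judged (in metres and radians):
On the way, in this order (a step that is already met when the one before it is completed fails the run):
1. the wrench is fully down over the tap's square (horizontal distance between wrench_socket and tap_square below 0.003 m and z of wrench_socket in the frame of tap_square below 0.004 m and angle between wrench_socket's own z axis and vertical below 0.12 rad and value of joint tap below 1 rad), for 0.2 s.
2. the tap is turned in by about half a turn (value of joint tap above 2.7 rad and horizontal distance between wrench_socket and tap_square below 0.003 m and z of wrench_socket in the frame of tap_square below 0.004 m and angle between wrench_socket's own z axis and vertical below 0.12 rad), for 0.05 s.
3. it is backed off by about a quarter turn (value of joint tap below 2.35 rad and horizontal distance between wrench_socket and tap_square below 0.003 m and z of wrench_socket in the frame of tap_square below 0.004 m and angle between wrench_socket's own z axis and vertical below 0.12 rad), for 0.05 s.
4. it is turned on by about another half turn (value of joint tap above 4.2 rad and horizontal distance between wrench_socket and tap_square below 0.003 m and z of wrench_socket in the frame of tap_square below 0.004 m and angle between wrench_socket's own z axis and vertical below 0.12 rad), for 0.05 s.
5. it is backed off by about a quarter turn again (value of joint tap below 3.95 rad and horizontal distance between wrench_socket and tap_square below 0.003 m and z of wrench_socket in the frame of tap_square below 0.004 m and angle between wrench_socket's own z axis and vertical below 0.12 rad), for 0.05 s.
6. it is turned on until it meets the bottom of the hole (value of joint tap above 5.48 rad and horizontal distance between wrench_socket and tap_square below 0.003 m and z of wrench_socket in the frame of tap_square below 0.004 m and angle between wrench_socket's own z axis and vertical below 0.12 rad), for 0.05 s.
At the end, for the whole second after the job is handed in: The tap is at the bottom of its hole (within 0.15 rad of its hard stop), and the wrench is still sitting on its square at rest: upright within 0.12 rad, within 3 mm of the axis and 4 mm of fully down, let go (value of joint tap above 5.45 rad and horizontal distance between wrench_socket and tap_square below 0.003 m and z of wrench_socket in the frame of tap_square below 0.004 m and angle between wrench_socket's own z axis and vertical below 0.12 rad and linear speed of wrench below 0.03 m/s and angular speed of wrench below 0.3 rad/s); the robot touches nothing.
It fails at once if the tap is strained: twisted by more than 0.36 rad (0.9 N m) either way (value of joint tap_twist above 0.36 rad or value of joint tap_twist below -0.36 rad).
It fails at once if the tap is leaned on, struck or pulled sideways: over 40 N between the wrench and the foot with its tap while hardly any turning load is on it (twist under 0.04 rad) (contact force between wrench and foot_boss above 40 N and value of joint tap_twist between -0.04 and 0.04 rad).
It fails at once if a bystander is shifted by more than 25 mm (distance of any of levelling_foot, nut, spare_tap, oil_bottle, mug, tape_roll, carton, screw_jar from where it was at the start of the episode above 0.025 m).
It also fails if it takes over 72 s, if anything falls off the work surface, if the arm or the gripper's body presses on something with over 40 N, if the wrist force passes 120 N, or if a joint passes its speed limit or range.

## Working session

There is one attempt and no reset: what is moved stays moved. The work goes in short steps, Python scripts to look and compute and a tool call to move; the robot and the scene stay as the last step left them, time stands still between calls to the robot, and variables do not carry over. Pictures are saved under pics/ and viewed, about 8 in all and at most 12, crops included, and the job is handed in when it is done.

Besides the shell and the picture viewer there is one more tool, called after "Request:" by a JSON object that holds its "fn" and its "kwargs", one argument or row to a line. apply_moves: Moves the arm, as the interface text tells. Its arguments: {"type":"object","properties":{"commands":{"type":"array"},"newtons":{"type":"number"}},"required":["commands"]}

```bash
mkdir -p pics; cat > h.py <<'E'
import numpy as np, cv2
from workcell import bot, cams
from scipy.spatial.transform import Rotation as Ro
def shot(n):
    o=bot.get_obs(); c=cams.camera(n)
    K=c["camera_matrix"]
    if n=="wrist":
        M=np.array(c["mount"]); T=np.eye(4); T[:3,:3]=Ro.from_euler('xyz',o["tcp_rot"],degrees=True).as_matrix(); T[:3,3]=o["ee_pos"]; W=T@M
    else:
        W=np.eye(4); W[:3,:3]=np.array(c["R"]).T; W[:3,3]=-W[:3,:3]@c["t"]
    d=c["depth"]; v,u=np.mgrid[:d.shape[0],:d.shape[1]]
    P=np.stack([(u-K[0][2])/K[0][0]*d,(v-K[1][2])/K[1][1]*d,d],-1)@W[:3,:3].T+W[:3,3]
    P[d==0]=np.nan
    return c["frame"],P,W,np.array(K),o
E
python3 - <<'E'
from h import *
print(bot.get_obs())
ims=[]
for n in ["top","scene"]:
    f,P,W,K,o=shot(n); np.savez(f"{n}.npz",f=f,P=P,W=W,K=K); cv2.imwrite(f"pics/{n}.png",f)
    for t in ["wrench","foot_boss","tap_square","levelling_foot","nut","spare_tap","oil_bottle","mug","tape_roll","carton","screw_jar"]:
        for r in cams.spot_in(t,n):
            x=np.array(r["rect"]).astype(int); u,v=(x[0]+x[2])//2,(x[1]+x[3])//2
            print(n,t,round(r["confidence"],2),x,np.round(P[v,u],3))
E
```

```text
{'time': 0.0, 'q': array([7.23635880e+01, 5.01197260e+00, 1.00355077e+01, 9.50982101e+01,
       8.22100395e-04, 9.00016068e+01]), 'qd': array([ 0.08771485, -0.04434319,  0.09552879,  0.01836125, -0.09923101,
        0.06540902]), 'joint_efforts': array([ 4.35034608e-04, -5.20386887e+01,  4.64805901e+01,  1.62800378e-02,
        1.63968907e-04, -4.58626715e-06]), 'ee_pos': array([0.1665685 , 0.52394843, 0.23058412]), 'tcp_rot': array([ -90.62913906,   89.92532046, -108.26715837]), 'wrist_force': array([-0.00196347,  0.24478352,  0.0669767 ]), 'torque': array([ 0.01640768,  0.04101845, -0.02134556]), 'opening': 0.08556662628202677}
top wrench 0.82 [468 259 499 342] [ 0.213 -0.387  0.064]
top wrench 0.69 [410 218 453 231] [ 0.412 -0.267  0.045]
top wrench 0.6 [385 159 400 219] [ 0.507 -0.164  0.052]
top foot_boss 0.59 [228 163 286 214] [0.507 0.202 0.054]
top levelling_foot 0.61 [321 142 337 158] [0.63  0.006 0.007]
top levelling_foot 0.23 [337 222 348 256] [ 0.376 -0.03   0.001]
top nut 0.61 [256 182 261 190] [0.512 0.199 0.055]
top spare_tap 0.56 [336 222 346 255] [ 0.379 -0.027 -0.0
[... 423 characters left out ...]
62 [263 232 290 269] [ 0.531 -0.178  0.052]
scene wrench 0.49 [229 241 238 253] [ 0.423 -0.274  0.041]
scene foot_boss 0.58 [342 178 371 205] [0.527 0.197 0.022]
scene levelling_foot 0.43 [332 237 344 251] [ 0.64  -0.001  0.024]
scene nut 0.55 [311 212 315 219] [0.495 0.016 0.014]
scene spare_tap 0.4 [279 192 294 211] [ 0.382 -0.013  0.005]
scene oil_bottle 0.85 [362 237 385 267] [0.758 0.034 0.094]
scene mug 0.69 [321 269 350 301] [ 0.735 -0.104  0.007]
scene tape_roll 0.78 [406 177 431 206] [ 0.669  0.381 -0.002]
scene carton 0.79 [236 297 285 354] [ 0.696 -0.373  0.07 ]
scene screw_jar 0.69 [334 237 345 252] [ 0.645 -0.002  0.032]
scene screw_jar 0.57 [374 120 391 147] [0.427 0.43  0.075]
```

```bash
python3 - <<'E'
from h import *
z=np.load("top.npz"); f=z["f"];P=z["P"]
cv2.imwrite("pics/t1.png",cv2.resize(f[60:360,120:520],None,fx=2,fy=2,interpolation=cv2.INTER_CUBIC))
for r in [(468,259,499,342),(410,218,453,231),(385,159,400,219)]:
    u0,v0,u1,v1=r; Q=P[v0-4:v1+4,u0-4:u1+4].reshape(-1,3); Z=Q[:,2]
    A=Q[Z>0.012]; top=np.nanpercentile(Z,98); B=Q[Z>top-.012]
    (c,wh,a)=cv2.minAreaRect(A[:,:2].astype(np.float32)); print("all",c,wh,a)
    print(top,cv2.minAreaRect(B[:,:2].astype(np.float32)))
E
```

```text
all (0.21787431836128235, -0.39627328515052795) (0.22252808511257172, 0.03638351336121559) 14.470826148986816
0.06934795693913162 ((0.218479722738266, -0.39614611864089966), (0.045138418674468994, 0.036104872822761536), 15.773545265197754)
all (0.4098052978515625, -0.2728153169155121) (0.13147202134132385, 0.021568551659584045) 71.64485168457031
0.04135015386815084 ((0.40980401635169983, -0.2722145617008209), (0.026865944266319275, 0.021705061197280884), 73.18826293945312)
all (0.5149548053741455, -0.16800746321678162) (0.026319172233343124, 0.17124803364276886) 82.85281372070312
0.05253866450969301 ((0.5144109129905701, -0.16793927550315857), (0.026319172233343124, 0.0347728468477726), 82.85281372070312)
```

View pics/t1.png

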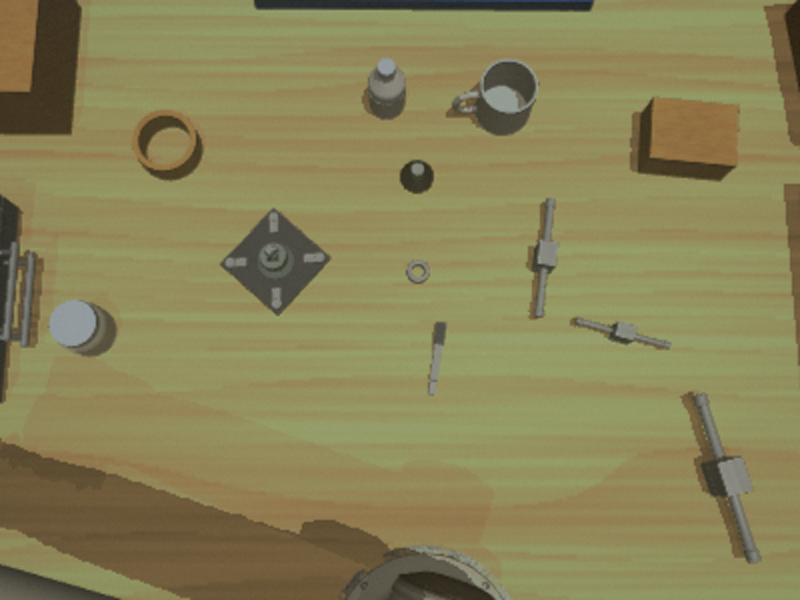

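The wrench look-alikes in t1.png:
- (545,255): about 171 mm long, 26 x 35 mm block, 52 mm high.
- (622,332): about 131 mm long, 41 mm high.
- (728,475): about 222 mm long, 69 mm high.

The middle-sized one at (545,255) fits the description. The foot is at (275,258). I'll confirm in an enlarged crop and plan the move to look at the foot.

```bash
cat >> h.py <<'E'
def pose():
    o=bot.get_obs(); return Ro.from_euler('xyz',o["tcp_rot"],degrees=True).as_matrix(),np.array(o["ee_pos"]),o
def go(xyz,jaw=None):
    R,p,o=pose(); s=R.T@(np.array(xyz)-p); print("shift",np.round(s,4),end=" ")
    now=np.degrees(np.arctan2(R[1,1],R[0,1])); print("jaw yaw",round(now,2),"q6",round(o["q"][5],1))
    if jaw is not None: print("roll rad",[round(np.radians(-(jaw+k-now)),4) for k in (-360,-180,0,180,360)])
E
python3 - <<'E'
from h import *
f=np.load("top.npz")["f"]
cv2.imwrite("pics/c1.png",cv2.resize(f[150:245,365:480],None,fx=5,fy=5,interpolation=cv2.INTER_CUBIC))
R,p,o=pose(); print(R.round(3)); print(np.array(cams.camera("wrist")["mount"]).round(4))
go([.44,.2,.24]); go([.514,-.168,.2],82.85)
E
```

```text
[[ 0.     0.303  0.953]
 [ 0.     0.953 -0.303]
 [-1.     0.     0.   ]]
[[ 1.000e-04 -2.847e-01  9.586e-01 -1.412e-01]
 [ 1.000e+00  3.000e-04 -0.000e+00  6.000e-04]
 [-2.000e-04  9.586e-01  2.847e-01 -7.250e-02]
 [ 0.000e+00  0.000e+00  0.000e+00  1.000e+00]]
shift [-0.0087 -0.2261  0.3587] jaw yaw 72.37 q6 90.0
shift [ 0.0313 -0.5544  0.5407] jaw yaw 72.37 q6 90.0
roll rad [np.float64(6.1002), np.float64(2.9586), np.float64(-0.183), np.float64(-3.3246), np.float64(-6.4662)]
```

View pics/c1.png

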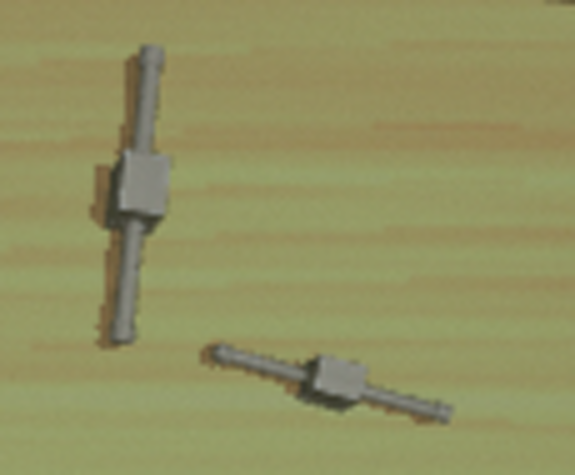

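The crop confirms the middle-sized wrench at crop pixel (143,180), standing upright with a plain block. I'll go over the foot first and look at the tap.

```bash
python3 - <<'E'
from h import *
go([.507,.2,.2])
P=np.load("top.npz")["P"]; Q=P[155:222,220:292].reshape(-1,3)
for a,b in((.034,.042),(.07,.09),(.005,.012)):
    B=Q[(Q[:,2]>a)&(Q[:,2]<b)]; print(len(B),cv2.minAreaRect(B[:,:2].astype(np.float32)))
E
```

```text
shift [ 0.0313 -0.2058  0.4226] jaw yaw 72.37 q6 90.0
79 ((0.5109649300575256, 0.20686204731464386), (0.0324866883456707, 0.03434395045042038), 22.82759666442871)
20 ((0.5116288661956787, 0.20663370192050934), (0.013430103659629822, 0.01095974538475275), 55.78709411621094)
1007 ((0.5185757875442505, 0.2123153954744339), (0.19048844277858734, 0.199078768491745), 0.911778450012207)
```

Request:
{"fn": "apply_moves", "kwargs": {
  "commands": [
    [0.04, -0.198, 0.424, 0, 1],
    [0.04, -0.198, 0.424, 0, 1],
    [0.04, -0.198, 0.424, 0, 1],
    [0.04, -0.198, 0.424, 0, 1],
    [0.04, -0.198, 0.424, 0, 1],
    [0.04, -0.198, 0.424, 0, 1],
    [0.04, -0.198, 0.424, 0, 1],
    [0.04, -0.198, 0.424, 0, 1],
    [0.04, -0.198, 0.424, 0, 1],
    [0.04, -0.198, 0.424, 0, 1],
    [0.04, -0.198, 0.424, 0, 1],
    [0.04, -0.198, 0.424, 0, 1]
  ]
}}

```text
time: 2.45
ee_pos: [0.5106, 0.2069, 0.1911]
tcp_rot: [-165.0, 90.0, 177.3]
wrist_force: [0.2, 0.3, -0.3]
opening: 0.0855
```

```bash
python3 - <<'E'
from h import *
f,P,W,K,o=shot("wrist"); np.savez("w1.npz",f=f,P=P,W=W,K=K)
print(o["time"],o["ee_pos"],o["q"].round(1))
Z=P[...,2]
for a,b in((.034,.042),(.066,.0745),(.0751,.09)):
    m=(Z>a)&(Z<b)&(np.hypot(P[...,0]-.511,P[...,1]-.207)<.03); B=P[m]; vu=np.argwhere(m)
    print(len(B),cv2.minAreaRect(B[:,:2].astype(np.float32)),np.median(B,0).round(4),vu.min(0),vu.max(0))
c=vu.mean(0).astype(int); s=f[max(c[0]-80,0):c[0]+80,max(c[1]-100,0):c[1]+100]; print(c)
cv2.imwrite("pics/w1.png",cv2.resize(s,None,fx=4,fy=4,interpolation=cv2.INTER_CUBIC))
E
```

```text
2.45 [0.5105793  0.20688817 0.19113837] [22.1  4.5  5.1 90.6  0.  39.7]
819 ((0.5128781199455261, 0.20908185839653015), (0.0356765016913414, 0.03484389930963516), 78.97732543945312) [0.5082 0.212  0.0364] [161 305] [200 345]
194 ((0.5132195353507996, 0.20908911526203156), (0.012171144597232342, 0.012294985353946686), 48.29677963256836) [0.5121 0.2093 0.0729] [182 316] [201 335]
19 ((0.5131891965866089, 0.20906901359558105), (0.009193161502480507, 0.0083903344348073), 48.5302848815918) [0.5137 0.2089 0.0753] [187 320] [199 333]
[193 325]
```

View pics/w1.png

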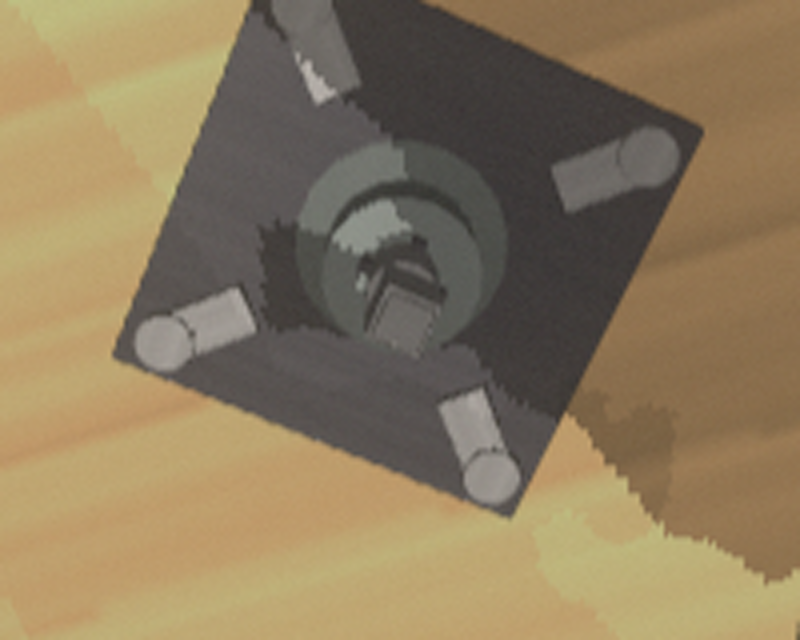

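The tap stands at (0.5132, 0.2091) with its flats at about 48° (mod 90). It is the small square at crop (405,315). I'll turn the wrist to the engagement orientation (q6 ≈ -116) and re-measure from there, so the camera's mounting bias cancels.

Request:
{"fn": "apply_moves", "kwargs": {
  "commands": [
    [0, 0, 0, -1.5, 1],
    [0, 0, 0, -1.5, 1],
    [0, 0, 0, -1.5, 1],
    [0, 0, 0, -1.5, 1],
    [0, 0, 0, -1.5, 1],
    [0, 0, 0, -1.5, 1],
    [0, 0, 0, -1.5, 1],
    [0, 0, 0, -1.5, 1],
    [0, 0, 0, -1.5, 1],
    [0, 0, 0, -1.5, 1],
    [0, 0, 0, -1.5, 1]
  ]
}}

```text
time: 3.6
ee_pos: [0.5094, 0.2087, 0.1919]
tcp_rot: [-7.5, 90.0, 61.1]
wrist_force: [-0.1, 0.4, 0.1]
opening: 0.0856
```

Request:
{"fn": "apply_moves", "kwargs": {
  "commands": [
    [0, 0, 0, -1.22, 1],
    [0, 0, 0, -1.22, 1],
    [0, 0, 0, -1.22, 1],
    [0, 0, 0, -1.22, 1],
    [0, 0, 0, -1.22, 1],
    [0, 0, 0, -1.22, 1],
    [0, 0, 0, -1.22, 1],
    [0, 0, 0, -1.22, 1],
    [0, 0, 0, -1.22, 1],
    [0, 0, 0, -1.22, 1]
  ]
}}

```text
time: 4.6
ee_pos: [0.5091, 0.2092, 0.1921]
tcp_rot: [-86.6, 90.0, 51.6]
wrist_force: [0.0, 0.3, 0.0]
opening: 0.0854
```

```bash
python3 - <<'E'
from h import *
f,P,W,K,o=shot("wrist"); np.savez("w2.npz",f=f,P=P,W=W,K=K)
print(o["time"],o["ee_pos"],o["q"].round(1))
Z=P[...,2]
for a,b in((.034,.042),(.066,.0745),(.07,.09),(.0751,.09)):
    m=(Z>a)&(Z<b)&(np.hypot(P[...,0]-.511,P[...,1]-.207)<.03); B=P[m]
    print(len(B),cv2.minAreaRect(B[:,:2].astype(np.float32)),np.median(B,0).round(4))
go([.5144,-.168,.17],82.85)
E
```

```text
4.6 [0.50907433 0.20919087 0.19206576] [  22.3    4.3    5.    90.7    0.  -115.9]
857 ((0.5138604640960693, 0.20816682279109955), (0.03463368117809296, 0.03512191399931908), 46.69330596923828) [0.5176 0.2047 0.0365]
169 ((0.5140178203582764, 0.20831261575222015), (0.011078860610723495, 0.01189005933701992), 48.24945831298828) [0.5149 0.2073 0.0732]
224 ((0.5139808058738708, 0.20828744769096375), (0.01109384372830391, 0.01177323330193758), 47.75581359863281) [0.5144 0.2079 0.0739]
28 ((0.5145161747932434, 0.2092193067073822), (0.009286608546972275, 0.007495309226214886), 32.626773834228516) [0.5139 0.209  0.0753]
shift [ 0.0218  0.2776 -0.2553] jaw yaw -131.81 q6 -115.9
roll rad [np.float64(2.5366), np.float64(-0.605), np.float64(-3.7466), np.float64(-6.8882), np.float64(-10.0298)]
```

Request:
{"fn": "apply_moves", "kwargs": {
  "commands": [
    [0.02, 0.278, -0.255, 1.5, 1],
    [0.02, 0.278, -0.255, 1.5, 1],
    [0.02, 0.278, -0.255, 1.5, 1],
    [0.02, 0.278, -0.255, 1.5, 1],
    [0.02, 0.278, -0.255, 1.5, 1],
    [0.02, 0.278, -0.255, 1.5, 1],
    [0.02, 0.278, -0.255, 1.5, 1],
    [0.02, 0.278, -0.255, 1.5, 1],
    [0.02, 0.278, -0.255, 1.5, 1],
    [0.02, 0.278, -0.255, 1.5, 1],
    [0.02, 0.278, -0.255, 1.5, 1]
  ]
}}

```text
time: 5.75
ee_pos: [0.5138, -0.1683, 0.1717]
tcp_rot: [9.6, 90.0, 61.4]
wrist_force: [0.0, -0.0, 0.4]
opening: 0.0853
```

Request:
{"fn": "apply_moves", "kwargs": {
  "commands": [
    [0, 0, 0, 1.037, 1],
    [0, 0, 0, 1.037, 1],
    [0, 0, 0, 1.037, 1],
    [0, 0, 0, 1.037, 1],
    [0, 0, 0, 1.037, 1],
    [0, 0, 0, 1.037, 1],
    [0, 0, 0, 1.037, 1],
    [0, 0, 0, 1.037, 1]
  ]
}}

```text
time: 6.55
ee_pos: [0.5139, -0.168, 0.1718]
tcp_rot: [59.0, 89.9, 51.4]
wrist_force: [-0.4, 0.7, -0.3]
opening: 0.0853
```

```bash
python3 - <<'E'
from h import *
f,P,W,K,o=shot("wrist"); np.savez("w3.npz",f=f,P=P,W=W,K=K)
print(o["time"],o["ee_pos"],o["q"].round(1))
Z=P[...,2]
for a,b in((.015,.06),(.046,.06)):
    m=(Z>a)&(Z<b)&(np.hypot(P[...,0]-.5144,P[...,1]+.168)<.1); B=P[m]
    r=cv2.minAreaRect(B[:,:2].astype(np.float32)); print(len(B),r,np.median(B,0).round(4))
go([*r[0],.0145+.0],82.8)
E
```

```text
6.55 [ 0.51388618 -0.16795656  0.17182764] [-18.1   2.9   1.2  88.4   0.  -10.6]
3697 ((0.5068842172622681, -0.16804029047489166), (0.18056240677833557, 0.06775113940238953), 11.983865737915039) [ 0.5065 -0.1654  0.0303]
1381 ((0.5158963203430176, -0.1662028431892395), (0.025924202054739, 0.0344385989010334), 82.2692642211914) [ 0.5153 -0.1662  0.0504]
shift [0.1573 0.0019 0.0017] jaw yaw 82.72 q6 -10.8
roll rad [np.float64(6.2818), np.float64(3.1402), np.float64(-0.0014), np.float64(-3.143), np.float64(-6.2846)]
```

Request:
{"fn": "apply_moves", "kwargs": {
  "commands": [
    [0.1, 0.0015, 0.002, 0.008, 1],
    [0.1, 0.0015, 0.002, 0.008, 1],
    [0.14, 0.0015, 0.002, 0.008, 1],
    [0.157, 0.0015, 0.002, 0.008, 1],
    [0.157, 0.0015, 0.002, 0.008, 1],
    [0.157, 0.0015, 0.002, 0.008, 0],
    [0.157, 0.0015, 0.002, 0.008, -0.4],
    [0.157, 0.0015, 0.002, 0.008, -1],
    [0.157, 0.0015, 0.002, 0.008, -1],
    [0.157, 0.0015, 0.002, 0.008, -1],
    [0.157, 0.0015, 0.002, 0.008, -1],
    [0.157, 0.0015, 0.002, 0.008, -1]
  ],
  "newtons": 80
}}

```text
time: 7.8
ee_pos: [0.5168, -0.167, 0.016]
tcp_rot: [7.1, 89.9, -0.6]
wrist_force: [-0.5, -0.4, 6.5]
opening: 0.0252
```

```bash
python3 - <<'E'
from h import *
go([.5136,.2087,.2])
E
```

```text
shift [-0.184   0.3719 -0.0533] jaw yaw 82.27 q6 -10.2
```

Request:
{"fn": "apply_moves", "kwargs": {
  "commands": [
    [-0.03, 0, 0, 0, -1],
    [-0.07, 0, 0, 0, -1],
    [-0.12, 0, 0, 0, -1],
    [-0.16, 0, 0, 0, -1],
    [-0.16, 0, 0, 0, -1],
    [-0.16, 0, 0, 0, -1]
  ]
}}

```text
time: 8.4
ee_pos: [0.5167, -0.167, 0.1763]
tcp_rot: [3.3, 89.8, -4.5]
wrist_force: [-0.9, 0.1, -4.2]
opening: 0.0253
```

```bash
python3 - <<'E'
from h import *
f,P,W,K,o=shot("wrist"); cv2.imwrite("pics/w4.png",f); 
R,p,_=pose(); print(o["time"],p,o["opening"],o["wrist_force"])
T=(P-p)@R  # tool coords
np.savez("w4.npz",f=f,T=T)
m=(T[...,0]>-.06)&(T[...,0]<.03)&(abs(T[...,1])<.06)&(abs(T[...,2])<.1); Q=T[m]
print(np.histogram(Q[:,0],bins=18,range=(-.06,.03)))
go([.5136,.2087,.2],228.25)
E
```

```text
8.4 [ 0.51610685 -0.16680217  0.17481411] 0.025330211113929333 [-0.88818192  0.14395875 -4.21629918]
(array([5760, 3269, 1651,  803, 6433, 1111,  797,  717, 2782, 4133,  408,
        161,  123,  106,  101,   26,    0,    0]), array([-0.06 , -0.055, -0.05 , -0.045, -0.04 , -0.035, -0.03 , -0.025,
       -0.02 , -0.015, -0.01 , -0.005,  0.   ,  0.005,  0.01 ,  0.015,
        0.02 ,  0.025,  0.03 ]))
shift [-0.025   0.3718 -0.0529] jaw yaw 82.28 q6 -10.2
roll rad [np.float64(3.7355), np.float64(0.594), np.float64(-2.5476), np.float64(-5.6892), np.float64(-8.8308)]
```

View pics/w4.png

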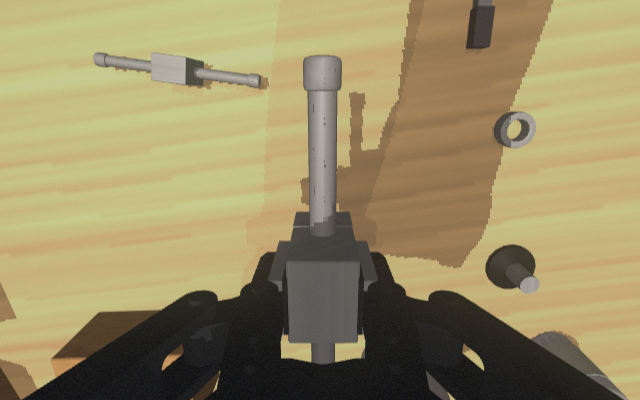

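The wrench is held by its y faces, with the block's top face at columns 287-358 and rows 262-342. I'll locate it in the tool frame.

```bash
python3 - <<'E'
from h import *
T=np.load("w4.npz")["T"]
S=T[266:338,292:354].reshape(-1,3); S=S[~np.isnan(S[:,0])]; A=np.c_[S[:,1:],np.ones(len(S))]
m=abs(S[:,0]-np.median(S[:,0]))<.004; print("plane",np.linalg.lstsq(A[m],S[m,0],rcond=None)[0],np.median(S,0))
x0=np.median(S[:,0]); m=(abs(T[...,0]-x0)<.003); m[:250]=0;m[350:]=0;m[:,:280]=0;m[:,365:]=0
print(cv2.minAreaRect(T[m][:,1:].astype(np.float32)))
# bar tip
B=T[95:205,312:332].reshape(-1,3); k=np.polyfit(B[:,2],B[:,1],1); k2=np.polyfit(B[:,2],B[:,0],1); print(k,k2)
E
```

```text
plane [ 0.00334509  0.00552829 -0.035851  ] [-0.03584885  0.00032267 -0.00074235]
((0.0003434484824538231, -2.113357186317444e-05), (0.03526100888848305, 0.029995286837220192), 89.84937286376953)
 ** On entry to DLASCL parameter number  4 had an illegal value
 ** On entry to DLASCL parameter number  4 had an illegal value
 ** On entry to DLASCL parameter number  4 had an illegal value
 ** On entry to DLASCL parameter number  4 had an illegal value
 ** On entry to DLASCL parameter number  5 had an illegal value
 ** On entry to DLASCL parameter number  4 had an illegal valueTraceback (most recent call last):
  File "<stdin>", line 8, in <module>
    c, resids, rank, s = lstsq(lhs, rhs, rcond)
                         ~~~~~^^^^^^^^^^^^^^^^^
    x, resids, rank, s = _umath_linalg.lstsq(a, b, rcond,
                         ~~~~~~~~~~~~~~~~~~~^^^^^^^^^^^^^
                                             signature=signature)
                                             ^^^^^^^^^^^^^^^^^^^^
    raise LinAlgError("SVD did not converge in Linear Least Squares")
numpy.linalg.LinAlgError: SVD did not converge in Linear Least Squares
```

Request:
{"fn": "apply_moves", "kwargs": {
  "commands": [
    [0, 0.372, -0.053, -1.5, -1],
    [0, 0.372, -0.053, -1.5, -1],
    [0, 0.372, -0.053, -1.5, -1],
    [0, 0.372, -0.053, -1.5, -1],
    [0, 0.372, -0.053, -1.5, -1],
    [0, 0.372, -0.053, -1.5, -1],
    [0, 0.372, -0.053, -1.5, -1],
    [0, 0.372, -0.053, -1.5, -1],
    [0, 0.372, -0.053, -1.5, -1],
    [0, 0.372, -0.053, -1.5, -1],
    [0, 0.372, -0.053, -1.5, -1],
    [0, 0.372, -0.053, -1.5, -1]
  ]
}}

```text
time: 9.65
ee_pos: [0.513, 0.2086, 0.1735]
tcp_rot: [124.1, 89.9, -158.0]
wrist_force: [0.1, -0.0, -2.3]
opening: 0.0252
```

Request:
{"fn": "apply_moves", "kwargs": {
  "commands": [
    [0.03, 0, 0, -1.048, -1],
    [0.03, 0, 0, -1.048, -1],
    [0.03, 0, 0, -1.048, -1],
    [0.03, 0, 0, -1.048, -1],
    [0.03, 0, 0, -1.048, -1],
    [0.03, 0, 0, -1.048, -1],
    [0.03, 0, 0, -1.048, -1],
    [0.03, 0, 0, -1.048, -1],
    [0.03, 0, 0, -1.048, -1],
    [0.03, 0, 0, -1.048, -1]
  ]
}}

```text
time: 10.65
ee_pos: [0.5129, 0.2084, 0.1432]
tcp_rot: [62.6, 89.9, -159.7]
wrist_force: [-0.4, 0.6, -3.5]
opening: 0.0251
```

```bash
python3 - <<'E'
from h import *
R,p,o=pose(); print(o["time"],p,o["q"].round(1),o["wrist_force"].round(2),o["torque"].round(3)); print(R.round(4))
go([.5139,.2085,.098],228.25)
E
```

```text
10.65 [0.51292493 0.2084379  0.1432005 ] [  22.1    4.7    0.    85.4    0.  -115.6] [-0.42  0.61 -3.48] [-0.002 -0.037  0.035]
[[-1.500e-03 -6.726e-01 -7.400e-01]
 [-6.000e-04 -7.400e-01  6.726e-01]
 [-1.000e+00  1.400e-03  7.000e-04]]
shift [ 0.0452 -0.0008 -0.0007] jaw yaw -132.27 q6 -115.6
roll rad [np.float64(-0.009), np.float64(-3.1506), np.float64(-6.2922), np.float64(-9.4338), np.float64(-12.5754)]
```

Request:
{"fn": "apply_moves", "kwargs": {
  "commands": [
    [0.02, -0.0008, -0.0007, -0.009, -1],
    [0.035, -0.0008, -0.0007, -0.009, -1],
    [0.046, -0.0008, -0.0007, -0.009, -1],
    [0.046, -0.0008, -0.0007, -0.009, -1],
    [0.046, -0.0008, -0.0007, -0.009, -1]
  ]
}}

```text
time: 11.15
ee_pos: [0.5138, 0.2085, 0.0973]
tcp_rot: [62.4, 89.9, -159.4]
wrist_force: [1.9, 0.7, -2.2]
opening: 0.0254
```

```bash
python3 - <<'E'
from h import *
R,p,o=pose(); print(o["time"],p,o["wrist_force"].round(2),o["torque"].round(3))
go([.5139,.2085,.073],228.25)
f,P,W,K,_=shot("scene"); cv2.imwrite("pics/s2.png",cv2.resize(f[130:230,290:420],None,fx=5,fy=5,interpolation=cv2.INTER_CUBIC))
E
```

```text
11.15 [0.5137944  0.20848901 0.09727079] [ 1.9   0.68 -2.2 ] [0.012 0.017 0.047]
shift [ 0.0243 -0.0001 -0.0001] jaw yaw -131.79 q6 -116.1
roll rad [np.float64(-0.0006), np.float64(-3.1422), np.float64(-6.2838), np.float64(-9.4254), np.float64(-12.567)]
```

View pics/s2.png

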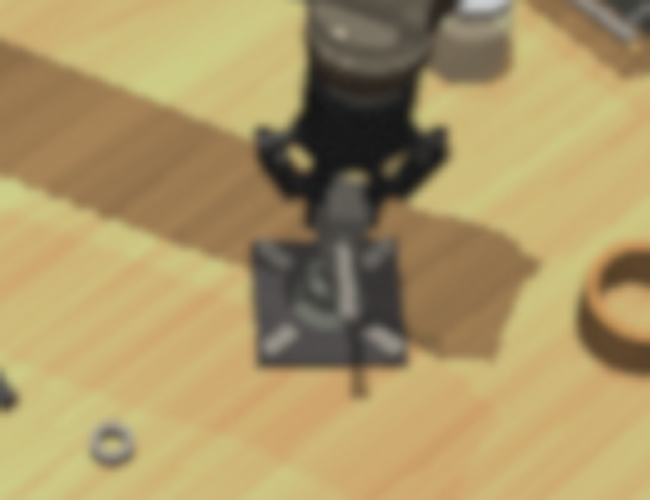

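The wrench hangs just above the tap, at crop (345,230), with its bar over the foot plate. I'll descend in small steps and watch the force.

Request:
{"fn": "apply_moves", "kwargs": {
  "commands": [
    [0.004, 0, 0, 0, -1],
    [0.007, 0, 0, 0, -1],
    [0.007, 0, 0, 0, -1]
  ]
}}

```text
time: 11.5
ee_pos: [0.514, 0.2086, 0.0905]
tcp_rot: [61.6, 89.9, -160.2]
wrist_force: [-0.2, 0.4, -1.9]
opening: 0.0252
```

Request:
{"fn": "apply_moves", "kwargs": {
  "commands": [
    [0.002, 0, 0, 0, -1],
    [0.003, 0, 0, 0, -1],
    [0.003, 0, 0, 0, -1]
  ]
}}

```text
time: 11.8
ee_pos: [0.5138, 0.2086, 0.0872]
tcp_rot: [58.5, 89.9, -163.3]
wrist_force: [0.8, 0.2, -3.0]
opening: 0.0254
```

Request:
{"fn": "apply_moves", "kwargs": {
  "commands": [
    [0.003, 0, 0, 0, -1],
    [0.006, 0, 0, 0, -1],
    [0.009, 0, 0, 0, -1],
    [0.009, 0, 0, 0, -1]
  ]
}}

```text
time: 12.2
ee_pos: [0.5136, 0.2084, 0.0776]
tcp_rot: [64.0, 89.9, -157.8]
wrist_force: [3.0, -2.0, -4.4]
opening: 0.0251
```

Request:
{"fn": "apply_moves", "kwargs": {
  "commands": [
    [0.0015, 0, 0, 0, -1],
    [0.003, 0, 0, 0, -1],
    [0.003, 0, 0, 0, -1],
    [0.003, 0, 0, 0, -1]
  ]
}}

```text
time: 12.6
ee_pos: [0.5134, 0.2085, 0.0746]
tcp_rot: [54.9, 89.8, -166.9]
wrist_force: [0.9, -2.3, -4.0]
opening: 0.0254
```

```bash
python3 - <<'E'
from h import *
R,p,o=pose(); print(o["time"],p.round(4),R.round(4).tolist(),o["wrist_force"].round(2),o["torque"].round(3)); go(p)
E
```

```text
12.6 [0.5134 0.2085 0.0746] [[-0.0027, -0.6662, -0.7458], [-0.0006, -0.7458, 0.6662], [-1.0, 0.0023, 0.0016]] [ 0.88 -2.29 -3.96] [0.266 0.066 0.01 ]
shift [0. 0. 0.] jaw yaw -131.77 q6 -116.1
```

Request:
{"fn": "apply_moves", "kwargs": {
  "commands": [
    [0.0007, 0, 0, 0, -1],
    [0.0014, 0, 0, 0, -1],
    [0.0014, 0, 0, 0, -1]
  ]
}}

```text
time: 12.9
ee_pos: [0.5134, 0.2085, 0.0731]
tcp_rot: [58.3, 89.8, -163.5]
wrist_force: [2.6, -4.2, -2.4]
opening: 0.0251
```

Request:
{"fn": "apply_moves", "kwargs": {
  "commands": [
    [0.0006, 0, 0, 0, -1],
    [0.0012, 0, 0, 0, -1],
    [0.0012, 0, 0, 0, -1]
  ]
}}

```text
time: 13.2
ee_pos: [0.5134, 0.2084, 0.0718]
tcp_rot: [58.4, 89.8, -163.3]
wrist_force: [-1.1, -0.8, -4.1]
opening: 0.0255
```

Request:
{"fn": "apply_moves", "kwargs": {
  "commands": [
    [0.0005, 0, 0, 0, -1],
    [0.001, 0, 0, 0, -1],
    [0.001, 0, 0, 0, -1]
  ]
}}

```text
time: 13.5
ee_pos: [0.5137, 0.2085, 0.0713]
tcp_rot: [58.7, 89.9, -163.1]
wrist_force: [0.1, -1.3, 0.2]
opening: 0.0252
```

Contact: the arm moved only 0.5 mm for the 1 mm command, and the force rose by 4 N. The wrench is fully down at TCP z ≈ 0.0713. I'll estimate the tap's start angle from the foot yaw, and start turning.

```bash
python3 - <<'E'
from h import *
for n in("w1","w2"):
    P=np.load(n+".npz")["P"]; Z=P[...,2]; m=(Z>.004)&(Z<.011)&(np.hypot(P[...,0]-.5136,P[...,1]-.2087)<.085)
    print(cv2.minAreaRect(P[m][:,:2].astype(np.float32)))
go([.5137,.2086,.0713]); print(bot.get_obs()["torque"])
E
```

```text
((0.5132030844688416, 0.2089446485042572), (0.10992772877216339, 0.11017574369907379), 48.777530670166016)
((0.5138102769851685, 0.20872259140014648), (0.11013452708721161, 0.11014428734779358), 48.63768005371094)
shift [-0.     -0.      0.0001] jaw yaw -131.78 q6 -116.1
[-0.51051254 -0.14095617 -0.06963697]
```

Request:
{"fn": "apply_moves", "kwargs": {
  "commands": [
    [0, 0, 0, 0.08, -1],
    [0, 0, 0, 0.16, -1],
    [0, 0, 0, 0.24, -1],
    [0, 0, 0, 0.32, -1],
    [0, 0, 0, 0.4, -1],
    [0, 0, 0, 0.4, -1]
  ]
}}

```text
time: 14.1
ee_pos: [0.5138, 0.2079, 0.0713]
tcp_rot: [111.2, 89.9, -133.6]
wrist_force: [-0.6, -4.5, 0.8]
opening: 0.0251
```

```bash
cat > st.py <<'E'
from h import *
R,p,o=pose(); print(o["time"],p.round(4),"f",o["wrist_force"].round(2),"m",o["torque"].round(3),"open",round(o["opening"],4),"axis",R[:,0].round(4)); go([.5137,.2086,p[2]])
E
python3 st.py
```

```text
14.1 [0.5138 0.2079 0.0713] f [-0.55 -4.51  0.8 ] m [-1.216 -0.141  0.107] open 0.0251 axis [-0.0017 -0.0018 -1.    ]
shift [-0.     -0.0002  0.0007] jaw yaw -154.78 q6 -93.2
```

Request:
{"fn": "apply_moves", "kwargs": {
  "commands": [
    [0, -0.0001, 0.0005, 0.1, -1],
    [0, -0.0001, 0.0005, 0.2, -1],
    [0.0001, -0.0001, 0.0005, 0.3, -1],
    [0.0001, -0.0001, 0.0005, 0.4, -1],
    [0.0002, -0.0001, 0.0005, 0.5, -1],
    [0.0002, -0.0001, 0.0005, 0.6, -1],
    [0.0002, -0.0001, 0.0005, 0.6, -1]
  ]
}}

```text
time: 14.8
ee_pos: [0.5134, 0.2079, 0.0711]
tcp_rot: [152.2, 89.8, -127.0]
wrist_force: [-0.4, -4.6, -0.1]
opening: 0.0249
```

```bash
python3 st.py
```

```text
14.8 [0.5134 0.2079 0.0711] f [-0.44 -4.63 -0.13] m [-0.667  0.296  0.298] open 0.0249 axis [-0.0021 -0.0028 -1.    ]
shift [-0.     -0.0002  0.0008] jaw yaw 170.79 q6 -58.7
```

Request:
{"fn": "apply_moves", "kwargs": {
  "commands": [
    [0, 0, 0, 0.1, -1],
    [0, 0, 0, 0.2, -1],
    [0.0001, 0, 0, 0.3, -1],
    [0.0001, 0, 0, 0.4, -1],
    [0.0002, 0, 0, 0.5, -1],
    [0.0002, 0, 0, 0.6, -1],
    [0.0002, 0, 0, 0.7, -1],
    [0.0003, 0, 0, 0.8, -1],
    [0.0003, 0, 0, 0.9, -1],
    [0.0003, 0, 0, 1.0, -1],
    [0.0003, 0, 0, 1.0, -1]
  ]
}}

```text
time: 15.9
ee_pos: [0.5129, 0.208, 0.0708]
tcp_rot: [-164.7, 89.8, -141.2]
wrist_force: [-1.6, 1.0, 0.7]
opening: 0.0251
```

```bash
python3 st.py
```

```text
15.9 [0.5129 0.208  0.0708] f [-1.63  1.05  0.71] m [0.37  0.1   0.242] open 0.0251 axis [-0.003  -0.0025 -1.    ]
shift [-0.      0.0002  0.0009] jaw yaw 113.56 q6 -1.5
```

Request:
{"fn": "apply_moves", "kwargs": {
  "commands": [
    [0, 0, 0, 0.1, -1],
    [0, 0, 0, 0.2, -1],
    [0.0001, 0, 0, 0.3, -1],
    [0.0001, 0, 0, 0.4, -1],
    [0.0002, 0, 0, 0.5, -1],
    [0.0002, 0, 0, 0.6, -1],
    [0.0002, 0, 0, 0.7, -1],
    [0.0003, 0, 0, 0.8, -1],
    [0.0003, 0, 0, 0.9, -1],
    [0.0003, 0, 0, 1.05, -1],
    [0.0003, 0, 0, 1.05, -1],
    [0.0003, 0, 0, 1.05, -1]
  ]
}}

```text
time: 17.1
ee_pos: [0.5129, 0.2086, 0.0706]
tcp_rot: [-118.3, 89.8, -154.5]
wrist_force: [-2.1, 3.4, -0.3]
opening: 0.0251
```

```bash
python3 st.py
```

```text
17.1 [0.5129 0.2086 0.0706] f [-2.06  3.45 -0.34] m [0.974 0.552 0.132] open 0.0251 axis [-0.0031 -0.0015 -1.    ]
shift [-0.      0.0005  0.0006] jaw yaw 53.82 q6 58.3
```

Request:
{"fn": "apply_moves", "kwargs": {
  "commands": [
    [0, 0, 0, 0.12, -1],
    [0, 0, 0, 0.12, -1],
    [0, 0, 0, 0.05, -1],
    [0, 0, 0, -0.05, -1],
    [0, 0, 0, -0.15, -1],
    [0, 0, 0, -0.25, -1],
    [0, 0, 0, -0.35, -1],
    [0, 0, 0, -0.45, -1],
    [0, 0, 0, -0.55, -1],
    [-0.0001, 0, 0, -0.65, -1],
    [-0.0001, 0, 0, -0.7, -1],
    [-0.0001, 0, 0, -0.7, -1]
  ]
}}

```text
time: 18.3
ee_pos: [0.5126, 0.2083, 0.0705]
tcp_rot: [-157.4, 89.8, -153.1]
wrist_force: [-1.9, 1.3, -0.1]
opening: 0.0248
```

```bash
python3 st.py
```

```text
18.3 [0.5126 0.2083 0.0705] f [-1.92  1.35 -0.14] m [ 0.119 -0.078 -0.116] open 0.0248 axis [-0.0038 -0.0019 -1.    ]
shift [-0.      0.0003  0.0011] jaw yaw 94.24 q6 17.9
```

Request:
{"fn": "apply_moves", "kwargs": {
  "commands": [
    [-0.0001, 0, 0, -0.1, -1],
    [-0.0001, 0, 0, -0.2, -1],
    [-0.0001, 0, 0, -0.3, -1],
    [-0.0002, 0, 0, -0.4, -1],
    [-0.0002, 0, 0, -0.5, -1],
    [-0.0002, 0, 0, -0.65, -1],
    [-0.0002, 0, 0, -0.65, -1],
    [-0.0002, 0, 0, -0.65, -1]
  ]
}}

```text
time: 19.1
ee_pos: [0.5124, 0.2075, 0.0707]
tcp_rot: [176.8, 89.7, -141.8]
wrist_force: [-2.1, -3.5, 1.8]
opening: 0.0249
```

```bash
python3 st.py
```

```text
19.1 [0.5124 0.2075 0.0707] f [-2.1  -3.51  1.77] m [-0.505  0.042 -0.288] open 0.0249 axis [-0.0042 -0.0033 -1.    ]
shift [-0.     -0.      0.0017] jaw yaw 131.36 q6 -19.3
```

Request:
{"fn": "apply_moves", "kwargs": {
  "commands": [
    [0, 0, 0.0003, 0.1, -1],
    [0, 0, 0.0006, 0.2, -1],
    [0, 0, 0.0008, 0.3, -1],
    [0, 0, 0.0008, 0.4, -1],
    [0, 0, 0.0008, 0.5, -1],
    [0, 0, 0.0008, 0.6, -1],
    [0.0001, 0, 0.0008, 0.7, -1],
    [0.0001, 0, 0.0008, 0.8, -1],
    [0.0001, 0, 0.0008, 0.9, -1],
    [0.0002, 0, 0.0008, 1.0, -1],
    [0.0002, 0, 0.0008, 1.1, -1],
    [0.0002, 0, 0.0008, 1.2, -1]
  ]
}}

```text
time: 20.3
ee_pos: [0.5127, 0.2087, 0.0703]
tcp_rot: [-128.9, 89.7, -156.6]
wrist_force: [-2.3, 3.0, -0.8]
opening: 0.0251
```

```bash
python3 st.py
```

```text
20.3 [0.5127 0.2087 0.0703] f [-2.27  2.96 -0.85] m [0.728 0.381 0.244] open 0.0251 axis [-0.005  -0.0022 -1.    ]
shift [-0.      0.0004  0.0009] jaw yaw 62.31 q6 49.8
```

Request:
{"fn": "apply_moves", "kwargs": {
  "commands": [
    [0, 0, 0, 0.1, -1],
    [0, 0, 0, 0.2, -1],
    [0.0001, 0, 0, 0.3, -1],
    [0.0001, 0, 0, 0.4, -1],
    [0.0001, 0, 0, 0.5, -1],
    [0.0002, 0, 0, 0.6, -1],
    [0.0002, 0, 0, 0.7, -1],
    [0.0002, 0, 0, 0.8, -1],
    [0.0003, 0, 0, 0.9, -1],
    [0.0003, 0, 0, 1.0, -1],
    [0.0003, 0, 0, 1.1, -1],
    [0.0003, 0, 0, 1.1, -1]
  ]
}}

```text
time: 21.5
ee_pos: [0.5133, 0.2092, 0.0699]
tcp_rot: [-71.9, 89.8, -162.8]
wrist_force: [3.5, 2.2, -4.9]
opening: 0.0251
```

```bash
python3 st.py
```

```text
21.5 [0.5133 0.2092 0.0699] f [ 3.47  2.21 -4.91] m [ 1.044 -0.623  0.159] open 0.0251 axis [-0.0037 -0.0012 -1.    ]
shift [-0.      0.0004  0.0006] jaw yaw -0.85 q6 113.0
```

Request:
{"fn": "apply_moves", "kwargs": {
  "commands": [
    [0, 0, 0, 0.1, -1],
    [0.0001, 0, 0, 0.2, -1],
    [0.0001, 0, 0, 0.3, -1],
    [0.0002, 0, 0, 0.4, -1],
    [0.0002, 0, 0, 0.5, -1],
    [0.0003, 0, 0, 0.63, -1],
    [0.0003, 0, 0, 0.63, -1],
    [0.0003, 0, 0, 0.63, -1]
  ]
}}

```text
time: 22.3
ee_pos: [0.5138, 0.2092, 0.0697]
tcp_rot: [-29.0, 89.8, -155.6]
wrist_force: [5.5, 0.3, -2.5]
opening: 0.025
```

```bash
python3 st.py
```

```text
22.3 [0.5138 0.2092 0.0697] f [ 5.52  0.34 -2.54] m [ 0.397 -1.257  0.198] open 0.025 axis [-0.0027 -0.0012 -1.    ]
shift [0.     0.0002 0.0006] jaw yaw -36.68 q6 148.8
```

Rotation is about 4.62 rad, so the tap is at ≈ 4.4. Now I'll back off.

Request:
{"fn": "apply_moves", "kwargs": {
  "commands": [
    [0, 0, 0, -0.1, -1],
    [0, 0, 0, -0.2, -1],
    [0, 0, 0, -0.3, -1],
    [0, 0, 0, -0.4, -1],
    [0, 0, 0, -0.5, -1],
    [-0.0001, 0, 0, -0.6, -1],
    [-0.0001, 0, 0, -0.7, -1],
    [-0.0001, 0, 0, -0.8, -1],
    [-0.0002, 0, 0, -0.9, -1],
    [-0.0002, 0, 0, -1.05, -1],
    [-0.0002, 0, 0, -1.2, -1],
    [-0.0002, 0, 0, -1.2, -1]
  ]
}}

```text
time: 23.5
ee_pos: [0.5131, 0.2093, 0.0701]
tcp_rot: [-111.5, 89.8, -169.1]
wrist_force: [-5.8, 2.1, 4.5]
opening: 0.025
```

```bash
python3 st.py
```

```text
23.5 [0.5131 0.2093 0.0701] f [-5.76  2.09  4.49] m [ 0.2    1.035 -0.284] open 0.025 axis [-4.1e-03 -8.0e-04 -1.0e+00]
shift [-0.      0.0002  0.0009] jaw yaw 32.39 q6 79.8
```

Tap ≈ 3.6 rad. Next I'll unload the twist, let go, lift, turn the wrist back half a turn and regrip, because joint 6 would otherwise run out of range.

Request:
{"fn": "apply_moves", "kwargs": {
  "commands": [
    [0, 0, 0, 0.1, -1],
    [0, 0, 0, 0.2, -1],
    [0, 0, 0, 0.2, -1],
    [0, 0, 0, 0.2, 0.2],
    [0, 0, 0, 0.2, 0.2],
    [0, 0, 0, 0.2, 0.2],
    [0, 0, 0, 0.2, 0.2],
    [-0.02, 0, 0, 0.2, 0.2],
    [-0.05, 0, 0, 0.2, 0.2],
    [-0.075, 0, 0, 0.2, 0.2],
    [-0.075, 0, 0, 0.2, 0.2],
    [-0.075, 0, 0, 0.2, 0.2]
  ]
}}

```text
time: 24.7
ee_pos: [0.5137, 0.2094, 0.1454]
tcp_rot: [-103.6, 89.8, -172.6]
wrist_force: [-0.4, -0.1, -0.2]
opening: 0.0506
```

Request:
{"fn": "apply_moves", "kwargs": {
  "commands": [
    [0, 0, 0, -1.6, 0.2],
    [0, 0, 0, -1.6, 0.2],
    [0, 0, 0, -1.6, 0.2],
    [0, 0, 0, -1.6, 0.2],
    [0, 0, 0, -1.6, 0.2],
    [0, 0, 0, -1.6, 0.2],
    [0, 0, 0, -1.6, 0.2],
    [0, 0, 0, -1.6, 0.2],
    [0, 0, 0, -1.6, 0.2],
    [0, 0, 0, -1.6, 0.2],
    [0, 0, 0, -1.6, 0.2],
    [0, 0, 0, -1.6, 0.2]
  ]
}}

```text
time: 25.9
ee_pos: [0.5132, 0.2092, 0.1441]
tcp_rot: [170.8, 89.7, -166.5]
wrist_force: [-0.3, 0.6, -0.7]
opening: 0.0512
```

```bash
python3 - <<'E'
from h import *
f,P,W,K,o=shot("wrist"); cv2.imwrite("pics/w5.png",f); np.savez("w5.npz",f=f,P=P)
print(o["time"],o["ee_pos"],o["opening"],o["wrist_force"].round(2))
Z=P[...,2]; m=(Z>.1)&(Z<.113)&(np.hypot(P[...,0]-.5136,P[...,1]-.2087)<.025); B=P[m]
r=cv2.minAreaRect(B[:,:2].astype(np.float32)); print(len(B),r,np.median(B,0).round(4)); go(o["ee_pos"])
E
```

```text
25.9 [0.513171   0.20922775 0.14407903] 0.05119904401425408 [-0.26  0.56 -0.69]
2770 ((0.5132430195808411, 0.20866677165031433), (0.026768101379275322, 0.03404480963945389), 18.0583553314209) [0.512  0.2082 0.1061]
shift [ 0.0002  0.     -0.0001] jaw yaw 112.49 q6 -0.3
```

View pics/w5.png

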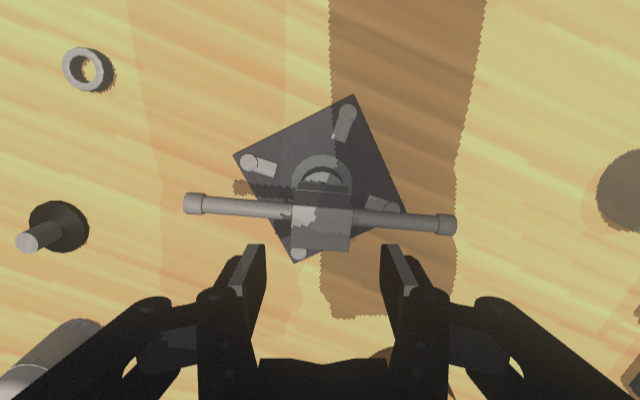

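The wrench sits upright on the tap, with the block at (321,228) and the bar level. The block's short axis is at 18°, so I'll roll to 198° and regrip.

Request:
{"fn": "apply_moves", "kwargs": {
  "commands": [
    [0, -0.0005, 0, -1.494, 0.2],
    [0, -0.0005, 0, -1.494, 0.2],
    [0, -0.0005, 0, -1.494, 0.2],
    [0, -0.0005, 0, -1.494, 0.2],
    [0, -0.0005, 0, -1.494, 0.2],
    [0, -0.0005, 0, -1.494, 0.2],
    [0, -0.0005, 0, -1.494, 0.2],
    [0, -0.0005, 0, -1.494, 0.2],
    [0, -0.0005, 0, -1.494, 0.2],
    [0, -0.0005, 0, -1.494, 0.2],
    [0, -0.0005, 0, -1.494, 0.2],
    [0, -0.0005, 0, -1.494, 0.2]
  ]
}}

```text
time: 27.15
ee_pos: [0.5133, 0.2087, 0.1439]
tcp_rot: [86.3, 89.7, -166.0]
wrist_force: [-0.5, -0.1, -0.7]
opening: 0.0511
```

```bash
python3 st.py; python3 - <<'E'
from h import *
go([.5134,.2087,.0705],198.06)
E
```

```text
27.15 [0.5133 0.2087 0.1439] f [-0.48 -0.15 -0.71] m [-0.045  0.026 -0.025] open 0.0511 axis [-0.0053 -0.0013 -1.    ]
shift [-0.     -0.0004 -0.0002] jaw yaw -162.25 q6 -85.6
shift [ 0.0734 -0.0005 -0.0001] jaw yaw -162.25 q6 -85.6
roll rad [np.float64(-0.0054), np.float64(-3.147), np.float64(-6.2886), np.float64(-9.4302), np.float64(-12.5718)]
```

Request:
{"fn": "apply_moves", "kwargs": {
  "commands": [
    [0.03, -0.0003, -0.0001, -0.005, 0.2],
    [0.055, -0.0004, -0.0001, -0.005, 0.2],
    [0.07, -0.0005, -0.0001, -0.005, 0.2],
    [0.0734, -0.0005, -0.0001, -0.005, 0.2],
    [0.0734, -0.0005, -0.0001, -0.005, 0.2],
    [0.0734, -0.0005, -0.0001, -0.005, -0.2],
    [0.0734, -0.0005, -0.0001, -0.005, -0.4],
    [0.0734, -0.0005, -0.0001, -0.005, -1],
    [0.0734, -0.0005, -0.0001, -0.005, -1],
    [0.0734, -0.0005, -0.0001, -0.005, -1],
    [0.0734, -0.0005, -0.0001, -0.005, -1]
  ],
  "newtons": 30
}}

```text
time: 28.25
ee_pos: [0.5138, 0.2089, 0.0717]
tcp_rot: [82.0, 89.8, -169.9]
wrist_force: [-3.6, -2.0, 6.6]
opening: 0.0259
```

Request:
{"fn": "apply_moves", "kwargs": {
  "commands": [
    [0, 0, 0, 0, -1],
    [0, 0, 0, 0, -1]
  ],
  "newtons": 80
}}

```text
time: 28.45
ee_pos: [0.5138, 0.2089, 0.0719]
tcp_rot: [82.1, 89.8, -169.8]
wrist_force: [-2.7, -0.1, 2.2]
opening: 0.0249
```

```bash
python3 st.py
```

```text
28.45 [0.5138 0.2089 0.0719] f [-2.68 -0.12  2.2 ] m [-0.763  0.244 -0.018] open 0.0249 axis [-3.7e-03 -7.0e-04 -1.0e+00]
shift [ 0.      0.0002 -0.0002] jaw yaw -161.98 q6 -85.9
```

Request:
{"fn": "apply_moves", "kwargs": {
  "commands": [
    [0, 0, 0, 0.1, -1],
    [0, 0, 0, 0.2, -1],
    [0.0001, 0, 0, 0.3, -1],
    [0.0001, 0, 0, 0.4, -1],
    [0.0001, 0, 0, 0.5, -1],
    [0.0002, 0, 0, 0.6, -1],
    [0.0002, 0, 0, 0.7, -1],
    [0.0002, 0, 0, 0.8, -1],
    [0.0003, 0, 0, 0.9, -1],
    [0.0003, 0, 0, 1.0, -1],
    [0.0003, 0, 0, 1.0, -1]
  ]
}}

```text
time: 29.55
ee_pos: [0.5139, 0.2089, 0.0717]
tcp_rot: [139.1, 89.8, -170.2]
wrist_force: [1.0, -0.2, 2.1]
opening: 0.0252
```

```bash
python3 st.py
```

```text
29.55 [0.5139 0.2089 0.0717] f [ 0.96 -0.21  2.07] m [ 0.44  -0.263  0.254] open 0.0252 axis [-3.4e-03 -6.0e-04 -1.0e+00]
shift [ 0.     -0.0001 -0.0004] jaw yaw 140.66 q6 -28.6
```

Request:
{"fn": "apply_moves", "kwargs": {
  "commands": [
    [0, 0, 0, 0.1, -1],
    [0, 0, 0, 0.2, -1],
    [0.0001, 0, 0, 0.3, -1],
    [0.0001, 0, 0, 0.4, -1],
    [0.0002, 0, 0, 0.5, -1],
    [0.0002, 0, 0, 0.6, -1],
    [0.0002, 0, 0, 0.65, -1],
    [0.0002, 0, 0, 0.65, -1]
  ]
}}

```text
time: 30.35
ee_pos: [0.5142, 0.2087, 0.0715]
tcp_rot: [-171.8, 89.8, -158.3]
wrist_force: [5.6, -0.9, 0.0]
opening: 0.0249
```

Request:
{"fn": "apply_moves", "kwargs": {
  "commands": [
    [0, 0, 0, 0.05, -1],
    [0, 0, 0, 0.1, -1],
    [0, 0, 0, 0.1, -1],
    [0, 0, 0, 0.1, -1]
  ]
}}

```text
time: 30.75
ee_pos: [0.5142, 0.2086, 0.0714]
tcp_rot: [-162.1, 89.8, -154.1]
wrist_force: [3.1, -0.8, 0.5]
opening: 0.0252
```

```bash
python3 st.py
```

```text
30.75 [0.5142 0.2086 0.0714] f [ 3.08 -0.77  0.52] m [-0.142 -0.86   0.272] open 0.0252 axis [-0.0028 -0.0014 -1.    ]
shift [ 0.      0.0001 -0.0005] jaw yaw 97.99 q6 14.1
```

Request:
{"fn": "apply_moves", "kwargs": {
  "commands": [
    [0, 0, 0, 0.06, -1],
    [0, 0, 0, 0.12, -1],
    [0, 0, 0, 0.12, -1],
    [0, 0, 0, 0.12, -1]
  ]
}}

```text
time: 31.15
ee_pos: [0.5142, 0.2085, 0.0712]
tcp_rot: [-152.3, 89.8, -151.1]
wrist_force: [5.1, -0.0, -2.7]
opening: 0.0248
```

```bash
python3 st.py
```

```text
31.15 [0.5142 0.2085 0.0712] f [ 5.06 -0.04 -2.68] m [ 0.175 -2.007  0.256] open 0.0248 axis [-0.0029 -0.0016 -1.    ]
shift [ 0.      0.0001 -0.0005] jaw yaw 91.29 q6 20.8
```

Request:
{"fn": "apply_moves", "kwargs": {
  "commands": [
    [0, 0, 0, 0.06, -1],
    [0.0001, 0, 0, 0.12, -1],
    [0.0001, 0, 0, 0.12, -1],
    [0.0001, 0, 0, 0.12, -1]
  ]
}}

```text
time: 31.55
ee_pos: [0.5143, 0.2084, 0.071]
tcp_rot: [-143.7, 89.8, -149.1]
wrist_force: [3.1, -1.2, -1.4]
opening: 0.0252
```

```bash
python3 st.py
```

```text
31.55 [0.5143 0.2084 0.071 ] f [ 3.07 -1.22 -1.38] m [-0.323 -1.397  0.311] open 0.0252 axis [-0.0029 -0.0018 -1.    ]
shift [ 0.      0.0002 -0.0006] jaw yaw 84.58 q6 27.5
```

Request:
{"fn": "apply_moves", "kwargs": {
  "commands": [
    [0, 0, 0, 0.06, -1],
    [0, 0, 0, 0.12, -1],
    [0, 0, 0, 0.12, -1],
    [0, 0, 0, 0.12, -1]
  ]
}}

```text
time: 31.95
ee_pos: [0.5143, 0.2083, 0.071]
tcp_rot: [-134.5, 89.8, -146.6]
wrist_force: [-0.8, -5.7, -1.1]
opening: 0.025
```

```bash
python3 st.py
```

```text
31.95 [0.5143 0.2083 0.071 ] f [-0.76 -5.69 -1.13] m [-0.719  1.139  0.259] open 0.025 axis [-0.0029 -0.0019 -1.    ]
shift [ 0.      0.0002 -0.0006] jaw yaw 77.87 q6 34.2
```

Request:
{"fn": "apply_moves", "kwargs": {
  "commands": [
    [0, 0, 0, 0.06, -1],
    [0.0001, 0, 0, 0.12, -1],
    [0.0001, 0, 0, 0.12, -1],
    [0.0001, 0, 0, 0.12, -1]
  ]
}}

```text
time: 32.35
ee_pos: [0.5143, 0.2082, 0.0709]
tcp_rot: [-125.1, 89.8, -143.9]
wrist_force: [5.2, -1.8, -0.3]
opening: 0.0253
```

```bash
python3 st.py
```

```text
32.35 [0.5143 0.2082 0.0709] f [ 5.21 -1.79 -0.28] m [-0.535 -1.607  0.275] open 0.0253 axis [-0.0029 -0.0021 -1.    ]
shift [ 0.      0.0002 -0.0006] jaw yaw 71.17 q6 40.9
```

Request:
{"fn": "apply_moves", "kwargs": {
  "commands": [
    [0, 0, 0, 0.06, -1],
    [0, 0, 0, 0.12, -1],
    [0, 0, 0, 0.12, -1],
    [0, 0, 0, 0.12, -1]
  ]
}}

```text
time: 32.75
ee_pos: [0.5142, 0.2082, 0.0709]
tcp_rot: [-116.8, 89.8, -142.4]
wrist_force: [2.4, -0.5, -0.7]
opening: 0.0255
```

```bash
python3 st.py
```

```text
32.75 [0.5142 0.2082 0.0709] f [ 2.38 -0.5  -0.72] m [-0.765 -1.442  0.374] open 0.0255 axis [-0.003  -0.0023 -1.    ]
shift [ 0.      0.0002 -0.0007] jaw yaw 64.47 q6 47.6
```

Request:
{"fn": "apply_moves", "kwargs": {
  "commands": [
    [0, 0, 0, 0.04, -1],
    [0, 0, 0, 0.08, -1],
    [0, 0, 0, 0.08, -1],
    [0, 0, 0, 0.08, -1]
  ]
}}

```text
time: 33.15
ee_pos: [0.5142, 0.2081, 0.0709]
tcp_rot: [-109.8, 89.8, -139.8]
wrist_force: [3.5, -3.8, -0.6]
opening: 0.0248
```

```bash
python3 st.py
```

```text
33.15 [0.5142 0.2081 0.0709] f [ 3.46 -3.76 -0.58] m [-0.775 -1.099  0.554] open 0.0248 axis [-0.003  -0.0025 -1.    ]
shift [ 0.      0.0002 -0.0007] jaw yaw 60.03 q6 52.0
```

The torque rose from 0.26 to 0.37 to 0.55 N m, at the rate the tap's elasticity predicts. That is the hole's bottom, at tap ≈ 5.75 rad. I'll unload the twist within the socket's play, let go and rise.

Request:
{"fn": "apply_moves", "kwargs": {
  "commands": [
    [0, 0, 0, -0.1, -1],
    [0, 0, 0, -0.2, -1],
    [0, 0, 0, -0.28, -1],
    [0, 0, 0, -0.28, -1]
  ]
}}

```text
time: 33.55
ee_pos: [0.5141, 0.2083, 0.0709]
tcp_rot: [-135.5, 89.8, -149.2]
wrist_force: [-1.6, -1.9, -1.8]
opening: 0.0249
```

```bash
python3 st.py
```

```text
33.55 [0.5141 0.2083 0.0709] f [-1.59 -1.94 -1.8 ] m [-0.477  0.725  0.101] open 0.0249 axis [-0.0033 -0.0019 -1.    ]
shift [ 0.      0.0002 -0.0005] jaw yaw 76.22 q6 35.9
```

Request:
{"fn": "apply_moves", "kwargs": {
  "commands": [
    [0, 0, 0, 0, 0.2],
    [0, 0, 0, 0, 0.2],
    [0, 0, 0, 0, 0.2],
    [0, 0, 0, 0, 0.2],
    [-0.02, 0, 0, 0, 0.2],
    [-0.05, 0, 0, 0, 0.2],
    [-0.09, 0, 0, 0, 0.2],
    [-0.1, 0, 0, 0, 0.2],
    [-0.1, 0, 0, 0, 0.2],
    [-0.1, 0, 0, 0, 0.2]
  ]
}}

```text
time: 34.55
ee_pos: [0.5142, 0.2085, 0.1698]
tcp_rot: [-138.3, 89.7, -152.1]
wrist_force: [-0.6, 0.7, -0.6]
opening: 0.0516
```

```bash
python3 - <<'E'
from h import *
f,P,W,K,o=shot("wrist"); cv2.imwrite("pics/w6.png",f)
print(o["time"],o["ee_pos"],o["opening"],o["wrist_force"].round(2))
Z=P[...,2]; m=(Z>.098)&(Z<.112)&(np.hypot(P[...,0]-.5136,P[...,1]-.2087)<.025); B=P[m]
A=np.c_[B[:,:2]-[.5136,.2087],np.ones(len(B))]; print(cv2.minAreaRect(B[:,:2].astype(np.float32)),"plane",np.linalg.lstsq(A,B[:,2],rcond=None)[0].round(4))
a=np.load("top.npz")["f"]; f2,*_=shot("top")
d=cv2.absdiff(a,f2).max(2)>40; cv2.imwrite("pics/d.png",d*255)
E
```

```text
34.55 [0.51422671 0.20847332 0.16983431] 0.0516079802595754 [-0.62  0.65 -0.61]
((0.513035237789154, 0.20896464586257935), (0.026100974529981613, 0.03433671221137047), 88.62486267089844) plane [ 0.0308 -0.0046  0.1054][ WARN:0@1.857] global loadsave.cpp:1063 imwrite_ Unsupported depth image for selected encoder is fallbacked to CV_8U.
```

View pics/w6.png

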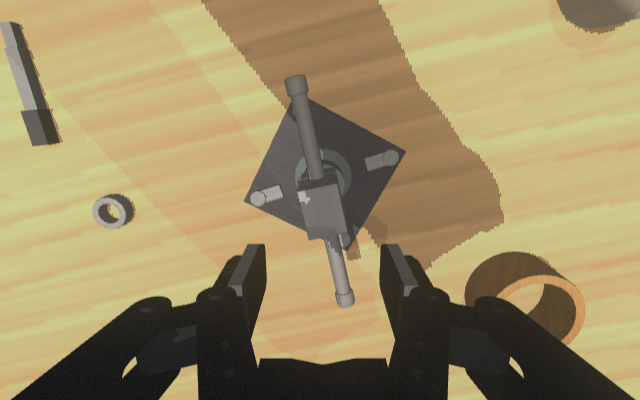

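The wrench still sits on the tap, with the block at (323,208) and a tilt of about 1.8°. However, it stands at 88.6° while the fingers let go at 76°, slightly more than the socket's play explains. There is time, so I'll regrip and feel the stop once more.

```bash
python3 - <<'E'
from h import *
go([.5134,.2087,.0709],88.4)
E
```

```text
shift [ 0.0982  0.0007 -0.0001] jaw yaw 76.21 q6 35.9
roll rad [np.float64(6.0704), np.float64(2.9288), np.float64(-0.2127), np.float64(-3.3543), np.float64(-6.4959)]
```

Request:
{"fn": "apply_moves", "kwargs": {
  "commands": [
    [0.02, 0.0007, 0, -0.213, 0.2],
    [0.04, 0.0007, 0, -0.213, 0.2],
    [0.07, 0.0007, 0, -0.213, 0.2],
    [0.09, 0.0007, 0, -0.213, 0.2],
    [0.0975, 0.0007, 0, -0.213, 0.2],
    [0.0975, 0.0007, 0, -0.213, 0.2],
    [0.0975, 0.0007, 0, -0.213, -0.2],
    [0.0975, 0.0007, 0, -0.213, -0.4],
    [0.0975, 0.0007, 0, -0.213, -1],
    [0.0975, 0.0007, 0, -0.213, -1],
    [0.0975, 0.0007, 0, -0.213, -1],
    [0.0975, 0.0007, 0, -0.213, -1]
  ],
  "newtons": 30
}}

```text
time: 35.85
ee_pos: [0.514, 0.2089, 0.0727]
tcp_rot: [-147.9, 89.7, -149.5]
wrist_force: [-0.9, -1.4, 5.4]
opening: 0.0259
```

Request:
{"fn": "apply_moves", "kwargs": {
  "commands": [
    [0, 0, 0, 0.05, -1],
    [0, 0, 0, 0.15, -1],
    [0, 0, 0, 0.25, -1],
    [0, 0, 0, 0.25, -1],
    [0, 0, 0, 0.25, -1]
  ],
  "newtons": 80
}}

```text
time: 36.35
ee_pos: [0.514, 0.2085, 0.073]
tcp_rot: [-125.4, 89.7, -141.1]
wrist_force: [-1.8, -5.3, 2.9]
opening: 0.0249
```

```bash
python3 st.py
```

```text
36.35 [0.514  0.2085 0.073 ] f [-1.76 -5.33  2.87] m [-1.021  0.541  0.186] open 0.0249 axis [-0.0036 -0.0029 -1.    ]
shift [ 0.      0.     -0.0004] jaw yaw 74.24 q6 37.9
```

Request:
{"fn": "apply_moves", "kwargs": {
  "commands": [
    [0, 0, 0, 0.07, -1],
    [0, 0, 0, 0.14, -1],
    [0, 0, 0, 0.14, -1],
    [0, 0, 0, 0.14, -1]
  ]
}}

```text
time: 36.75
ee_pos: [0.514, 0.2084, 0.073]
tcp_rot: [-115.4, 89.7, -138.9]
wrist_force: [-1.7, -3.6, 1.9]
opening: 0.0251
```

```bash
python3 st.py
```

```text
36.75 [0.514  0.2084 0.073 ] f [-1.72 -3.6   1.85] m [-0.817  0.216  0.473] open 0.0251 axis [-0.0037 -0.0032 -1.    ]
shift [ 0.      0.0001 -0.0004] jaw yaw 66.43 q6 45.7
```

At the same angle the torque is again well above the thread's 0.25 N m and rises elastically (0.19 to 0.47), so the tap is at its stop. I'll unload to mid-play and let go.

Request:
{"fn": "apply_moves", "kwargs": {
  "commands": [
    [0, 0, 0, -0.1, -1],
    [0, 0, 0, -0.2, -1],
    [0, 0, 0, -0.3, -1],
    [0, 0, 0, -0.3, -1],
    [0, 0, 0, -0.3, -1]
  ]
}}

```text
time: 37.25
ee_pos: [0.5141, 0.2086, 0.073]
tcp_rot: [-135.6, 89.7, -142.0]
wrist_force: [-0.5, 0.2, 0.6]
opening: 0.0253
```

```bash
python3 st.py
```

```text
37.25 [0.5141 0.2086 0.073 ] f [-0.49  0.23  0.6 ] m [-0.096 -0.034  0.032] open 0.0253 axis [-0.0035 -0.0027 -1.    ]
shift [ 0.     -0.     -0.0004] jaw yaw 83.53 q6 28.6
```

Request:
{"fn": "apply_moves", "kwargs": {
  "commands": [
    [0, 0, 0, 0, 0.2],
    [0, 0, 0, 0, 0.2],
    [0, 0, 0, 0, 0.2],
    [0, 0, 0, 0, 0.2],
    [-0.02, 0, 0, 0, 0.2],
    [-0.05, 0, 0, 0, 0.2],
    [-0.09, 0, 0, 0, 0.2],
    [-0.12, 0, 0, 0, 0.2],
    [-0.12, 0, 0, 0, 0.2],
    [-0.12, 0, 0, 0, 0.2]
  ]
}}

```text
time: 38.25
ee_pos: [0.5149, 0.2091, 0.1934]
tcp_rot: [-130.6, 89.8, -137.1]
wrist_force: [-0.6, 1.0, -1.4]
opening: 0.0512
```

```bash
python3 - <<'E'
from h import *
f,P,W,K,o=shot("wrist")
print(o["time"],o["ee_pos"],o["opening"],o["wrist_force"].round(2)); go(o["ee_pos"])
Z=P[...,2]; m=(Z>.098)&(Z<.112)&(np.hypot(P[...,0]-.5136,P[...,1]-.2087)<.025); B=P[m]
A=np.c_[B[:,:2]-[.5136,.2087],np.ones(len(B))]; print(cv2.minAreaRect(B[:,:2].astype(np.float32)),"plane",np.linalg.lstsq(A,B[:,2],rcond=None)[0].round(4))
f2,*_=shot("top"); s=f2[60:360,120:520]; cv2.imwrite("pics/t9.png",cv2.resize(s,None,fx=2,fy=2))
E
```

```text
38.25 [0.51485316 0.20908566 0.19340102] 0.05117986310064363 [-0.61  1.03 -1.37]
shift [-0.0011  0.0002  0.0004] jaw yaw 83.52 q6 28.6
((0.5131427049636841, 0.2093544602394104), (0.025763090699911118, 0.03432723879814148), 83.43553924560547) plane [ 0.0286 -0.0028  0.1054]
```

View pics/t9.png

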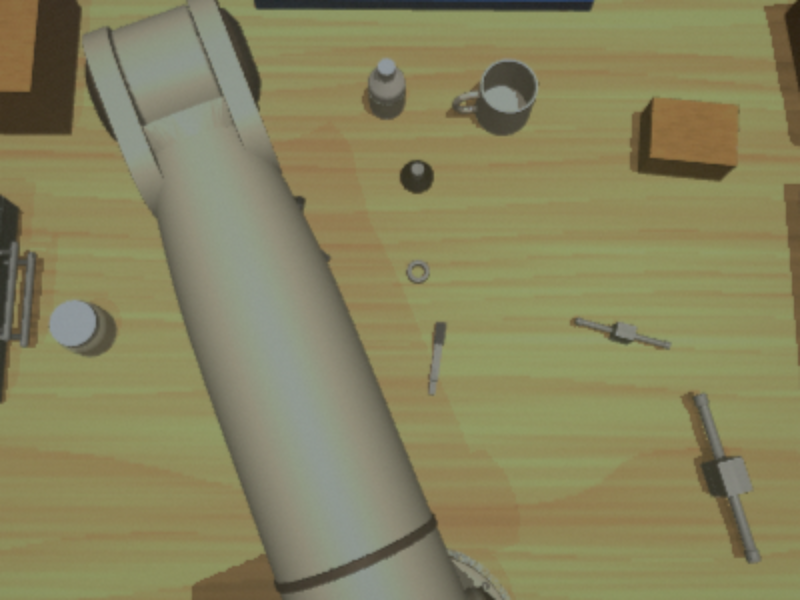

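The wrench stayed at 83.4°, exactly where the fingers let it go. It is upright to about 0.03 rad, and the bystanders in view have not moved. Handing in.

```bash
python3 -c "
from h import *
print(bot.job_done())"
```

```text
the job is handed in; nothing more can be done
None
```

I set the middle-sized wrench over the tap's square and ran the tap in to the bottom of its hole. I then let go, with the wrench still on the tap, and handed the job in at about 38 s of the 72 allowed. No verdict was reported.

**Turning:** the tap went on to about 2.95 rad, back to about 1.9, on to about 4.4 and back to about 3.6. I regripped there because joint 6 would have run out of range, then turned on to the bottom at about 5.75 rad. These values come from the wrist's rotation and an assumed start near 0 (the flats lay parallel to the foot's edges). I did not measure the tap directly.

**Strain:** the torque stayed near 0.25 N m while turning and rose to 0.55 N m at the stop, so the estimated peak twist is 0.22 rad of the 0.36 allowed. The readings I took showed 7 N or less of wrist force.

**What disagreed:** after the first release the wrench stood 12° off the finger angle. I regripped and felt the stop again, with the torque rising from 0.19 to 0.47 N m. I then unloaded to 0.03 N m before letting go, and this time the wrench stayed put.

**Last checks:**
- The wrench was within about 1 mm of the axis, tilted about 0.03 rad, with its top at a height that fits fully down.
- The gripper was clear.
- The bystanders visible in the last top picture had not moved. The arm hid the tape roll there, but it was in view in the wrist picture just before; I did not measure its position.

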